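# Pinch the cover off the tool caddy and put the long rock peg away

### The job

Take the snap-in cover off the green tool caddy by pinching its two tabs together, and set it down (do not drop it) flat in the aluminium tray with the tabs upwards. Then put the long rock peg into the open caddy so that it lies flat on the bottom, well below the rim. Leave the two short pegs and the mallet where they are.

Things in the scene. Friction and masses are not known exactly. Their poses are not given: they have to be found in the camera images.
- caddy: Green plastic tool caddy, fast on the bench, 200 mm deep (x) x 190 mm wide (y). Origin: centre of its underside; its -x side is the low front that faces the robot, z up. Its one bay has a mouth that slopes up at 35 degrees from the front rim (68 mm high) to the back (176 mm high).
- bay_floor (a point): Centre of the caddy bay's floor surface, 18 mm in front of the caddy's origin and 8 mm up; caddy's axes. Floor: 156 mm (x) x 178 mm (y), so x +-76 mm from here. With the cover off, the clear opening seen from above is x from -73 to +64 mm, y +-79 mm from this point.
- bar_mid (a point): Middle of the caddy's carrying bar (16 mm thick, along y), 50 mm in front of the caddy's origin and 300 mm up; caddy's axes. It crosses above the tabs, in the way of a tool coming straight down; a tool tilted like the cover, square to it, passes in front. Its 14 mm arms at y = +-104 mm slope down backwards to 125 mm behind it and 100 mm lower, then go straight down.
- cover_seat (a point): Fixed point of the caddy: where cover_base lies when the cover is in place (22 mm in front of the caddy's origin, 122 mm up); caddy's axes.
- cover_base (a point): Centre of the underside of the loose green cover: plate 180 (x, up the slope) x 170 (y) x 6 mm, 0.26 kg with tabs. Its z points out on the tab side. In place it is tilted 35 degrees, z leaning to the caddy's front, in a 6 mm high rim with 2 mm play. Draw it out along its z by 30 to 60 mm, then take it away over the front; after 130 mm of straight pull its back edge meets the bar.
- cover_grip (a point): Where to pinch: midway between the two black tabs, 36 mm above cover_base along the cover's z; cover's axes. Tabs: upright plates 34 mm long (x), 10 mm thick, tops 52 mm above cover_base; outer faces at y = +-29 mm, 38 mm apart when fully pressed. From each foot a 30 mm wide bolt, top 11.5 mm above cover_base, runs out along y under a keeper on the rim: keep the fingertips above it.
- tab_left (a joint): Travel of the tab on the cover's +y side, m: 0 out (bolted), 0.010 fully pressed inwards. Spring: 2 N at first, 5 N fully pressed. The bolts clear the keepers at 0.005 if the cover is centred, in any case at 0.008; hold both in while drawing the cover out. They spring out when let go.
- tab_right (a joint): The same for the tab on the cover's -y side.
- tray: Aluminium tray lying flat and fast on the bench, 310 mm (x) x 270 mm (y), walls 3 mm thick and 18 mm high, floor 3 mm thick. Origin: centre of its underside. The cover with its bolts (184 mm over them) fits inside in any direction near the middle.
- long_peg_mid (a point): Centre (half-way up) of the long steel rock peg that is to be put away: lies on the bench along its own x, 120 mm long, square bar 18 mm x 18 mm, flat head 28 mm wide (y) and 10 mm long at its -x end, tapering over the last 30 mm at its +x end; 0.31 kg. z up.
- short_peg_a_mid (a point): Centre of a short peg of the same make, 72 mm long; leave it alone.
- short_peg_b_mid (a point): Centre of the other short peg, 72 mm long; leave it alone.
- mallet_head (a point): Centre of the head (80 mm long, 64 mm across) of a wooden mallet that lies to the right, beyond the pegs, its 280 mm handle along its own +y; leave it alone.
Not all that is in view belongs to the job. Of the things shaped like the part that bears cover_base, the green one is meant. What is shaped like the part that bears long_peg_mid but blue is not meant.

How it is judged:
By the outcome, as a careful person would: the job done as asked, in the order asked, and still so for the second after the job is handed in, with the robot touching nothing.
It also fails if it takes over 72 s, if anything falls off the work surface, if the arm or the gripper's body presses on something with over 40 N, if the wrist force passes 120 N, or if a joint passes its speed limit or range.

### The arm

A 6-joint arm with a two-finger parallel gripper is mounted at the origin on the work surface. World frame = base frame: x ahead of the robot, y to its left, z up, the work surface at z = 0. Lengths are in m, angles in rad, forces in N, time in s.
With the tool pointing down it reaches from about 0.325 to 0.775 m from the base axis. Payload 5.5 kg.
Tool frame: the origin (TCP) lies on the mounting face of the last link; the fingertips stand 182 mm ahead of it and the grasp point (between the pads) lies 163 mm ahead of it; z points along the fingers, y is the line along which they close (so a half turn about z gives the same grasp; the last joint's range is limited). The gripper opens to 88 mm and grips with 3 to 60 N. Pads are 20 mm wide; open, the fingers measure 115 mm over their backs; the gripper's body (75 mm by 178 mm) begins 61 mm behind the grasp point.
Start: joints at [-1.335, 0.091, 1.231, -0, 1.82, -0.057], TCP at [0.173, -0.574, 0.405] pointing down, gripper open.
Joint ranges: [-2.87, 2.87], [-0.86, 2.18], [0.17, 2.46], [-1.51, 4.65], [0.06, 2.69], [-2.65, 2.65]. Speed limits (rad/s): [2.57, 2.57, 3.01, 3.14, 3.14, 3.14].

### API

Orientations are given as a rotation vector (axis times angle).
In Python, from cell import manip gives the robot as it stands.
- The arm moves only by the tool servo_tool, never from a script. Its argument "deltas" is a list of rows, each a list of 7 numbers: the shift along the tool's x, y, z in m, then the turn, a rotation vector about the tool's x, y, z in rad, then the closure in counts, from 0 (fully open) to 255 (shut). In form: [[x, y, z, rx, ry, rz, grip], ...]. A call has 1 to 20 rows; each row is the pose to reach, as a shift and turn from the pose commanded when the call began, along the tool's axes at that moment; what a row does not reach only later rows make up. A row lasts 1/12 s, in which the tool goes at most 41.7 mm and 7.16 degrees, less where a joint would pass 70% of its speed; a pose out of reach is approached as far as the arm can. A call with a gripper value outside its range is refused whole. The fingers move at their own pace and stop on an object; "newtons" is the grip in N (left out, the last holds). Time passes only in rows, so rows that repeat a pose let the fingers close. It gives the time, the measured TCP pose, the force, the opening and the grip force at its end, in the units of the state.
- manip.get_obs(): the state, without advancing time (a new reading comes with each control period).
- manip.read_camera(name): name is "scene" or "top" or "wrist"; returns a dict with "color" (420x560x3 uint8, blue, green, red), "intrinsics" (3x3 intrinsics, pixels), "world_from_camera" (4x4, takes a point from camera to world coordinates). Camera axes: x right, y down, z forward; pixel columns grow to the right and rows downward; lengths in m; the calibration is good to about 2 mm. A picture is of the moment at which its call begins. There is no depth.
- manip.close_job(): hands the job in; it is judged then, once.
The state is a dict: "t": time; "joint_pos": joint angles; "dq": joint speeds; "tau": joint torques, N m; "position": TCP position; "tcp_rot": TCP orientation; "contact_force": force on the tool from outside, world axes, zero at the start; "torque": the same for the moment, N m; "opening": opening from 0.0 (shut) to 1.0 (fully open); "finger_force": force on a finger pad.
Only numpy, scipy, OpenCV 4.12 (cv2) and the standard library are available. Lean on these libraries where they do the work, as an engineer would, in place of code of your own. Each camera call takes 0.05 s, during which the arm holds its last target. There are 200 camera calls.

## Working session

There is one attempt and no reset: what is moved stays moved. The work goes in short steps, Python scripts to look and compute and a tool call to move; the robot and the scene stay as the last step left them, time stands still between calls to the robot, and variables do not carry over. Pictures are saved under pics/ and viewed, at most 10 in all, crops included, and the job is handed in when it is done.

Besides the shell and the picture viewer there is one more tool, called after "Request:" by a JSON object that holds its "api" and its "payload", one argument or row to a line. servo_tool: Moves the arm, as the interface text tells. Its arguments: {"type":"object","properties":{"deltas":{"type":"array","items":{"type":"array","items":{"type":"number"}}},"newtons":{"type":"number"}},"required":["deltas"]}

```bash
mkdir -p pics; ls
python3 - <<'E'
from cell import manip
import cv2,numpy as np
for n in("scene","top"):
    r=manip.read_camera(n);cv2.imwrite(f"pics/{n}0.png",r["color"]);np.savez(f"{n}0.npz",**r)
    print(n,np.round(r["intrinsics"],1).tolist(),np.round(r["world_from_camera"],3).tolist())
o=manip.get_obs();print(o)
E
```

```text
pics
scene [[477.7, 0.0, 290.1], [0.0, 477.7, 209.7], [0.0, 0.0, 1.0]] [[0.776, 0.495, -0.392, 0.932], [0.631, -0.593, 0.5, -0.62], [0.015, -0.635, -0.772, 1.103], [0.0, 0.0, 0.0, 1.0]]
top [[453.1, 0.0, 273.9], [0.0, 453.1, 210.5], [0.0, 0.0, 1.0]] [[-0.029, -0.997, 0.067, 0.393], [-0.999, 0.03, 0.012, -0.011], [-0.014, -0.066, -0.998, 1.517], [0.0, 0.0, 0.0, 1.0]]
{'t': 0.1, 'joint_pos': array([-1.33471360e+00,  9.17881832e-02,  1.23174738e+00, -3.60560736e-05,
        1.81975514e+00, -5.67189095e-02]), 'dq': array([-0.0013468 , -0.0012762 , -0.0018049 ,  0.00034556, -0.00065908,
        0.00115353]), 'tau': array([ 2.74401747e-03, -4.47856450e+01, -4.07571530e+01,  7.00352644e-02,
        2.84174213e-02, -1.14454738e-04]), 'position': array([ 0.17317781, -0.57452926,  0.40362711]), 'tcp_rot': array([-3.10631753e+00, -4.58030516e-01,  2.93410808e-04]), 'contact_force': array([ 0.44468715,  0.17792297, -0.51869324]), 'torque': array([ 0.01489491,  0.00897015, -0.06792661]), 'finger_force': 0.0, 'opening': 0.9976085012176796}
```

View pics/scene0.png

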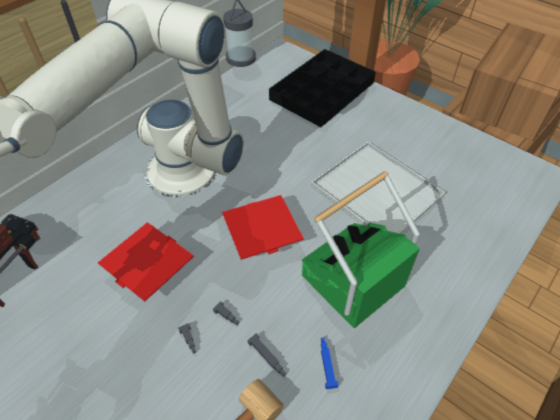

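View pics/top0.png

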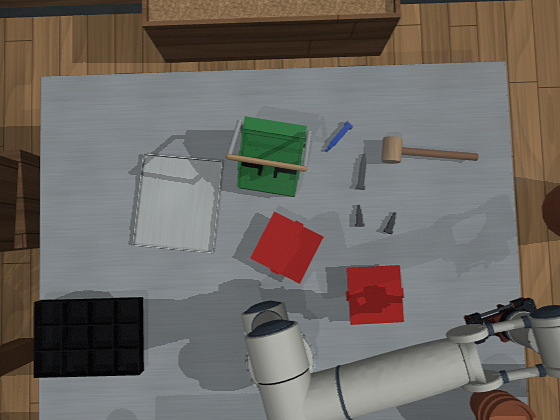

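Scene view: the green caddy with its cover on is at about (360,260), the tray at (380,187). The red covers at (146,262) and (262,227) are decoys, as is the blue peg at (328,362). Top view: caddy (272,157), tray (178,203), long grey peg (361,172), short pegs (358,216) and (390,223), blue peg (338,136), mallet (392,150). I choose the green cover in the caddy and the long grey peg at (361,172), and check both in a close crop.

```bash
cat > h.py <<'E'
import numpy as np,cv2
from scipy.spatial.transform import Rotation as R
def ray(r,uv):
    d=np.linalg.inv(r["intrinsics"])@np.r_[uv,1.]; T=r["world_from_camera"]
    d=T[:3,:3]@d; return T[:3,3],d/np.linalg.norm(d)
def onz(r,uv,z):
    o,d=ray(r,uv); return o+d*(z-o[2])/d[2]
def tri(r1,u1,r2,u2):
    o1,d1=ray(r1,u1);o2,d2=ray(r2,u2)
    s=np.linalg.lstsq(np.c_[d1,-d2],o2-o1,rcond=None)[0]
    a,b=o1+s[0]*d1,o2+s[1]*d2; return (a+b)/2,np.linalg.norm(a-b)
def proj(r,p):
    T=np.linalg.inv(r["world_from_camera"]);c=T[:3,:3]@p+T[:3,3]
    q=r["intrinsics"]@c; return q[:2]/q[2]
E
python3 - <<'E'
from h import *
t=np.load("top0.npz");s=np.load("scene0.npz")
c=t["color"];hsv=cv2.cvtColor(c,cv2.COLOR_BGR2HSV)
# pegs: dark grey
m=((hsv[...,2]<115)&(hsv[...,1]<70)).astype(np.uint8)
m[:, :340]=0;m[:145]=0;m[240:]=0;m[:,410:]=0
n,l,st,ce=cv2.connectedComponentsWithStats(m)
for i in range(1,n):
    if st[i,4]>30: print("dark",st[i],ce[i])
a=cv2.resize(c[105:205,220:320],(400,400),interpolation=cv2.INTER_CUBIC)
b=cv2.resize(s["color"][160:330,290:460],(400,400),interpolation=cv2.INTER_CUBIC)
d=cv2.resize(c[110:235,120:245],(400,400)[:2],interpolation=cv2.INTER_CUBIC)[:, :]
e=cv2.resize(c[140:200,330:390],(200,200),interpolation=cv2.INTER_CUBIC)
f=cv2.resize(s["color"][320:390,235:305],(200,200),interpolation=cv2.INTER_CUBIC)
im=np.zeros((600,800,3),np.uint8);im[:400,:400]=a;im[:400,400:]=b;im[400:,:200]=e;im[400:,200:400]=f
im[400:,400:600]=cv2.resize(c[140:265,120:245],(200,200))
cv2.imwrite("pics/crop1.png",im)
E
```

```text
dark [349 145  52  45 863] [368.31170336 163.33719583]
dark [349 205  16  22 250] [356.276 216.936]
dark [376 212  21  23 255] [387.68627451 223.75294118]
```

View pics/crop1.png

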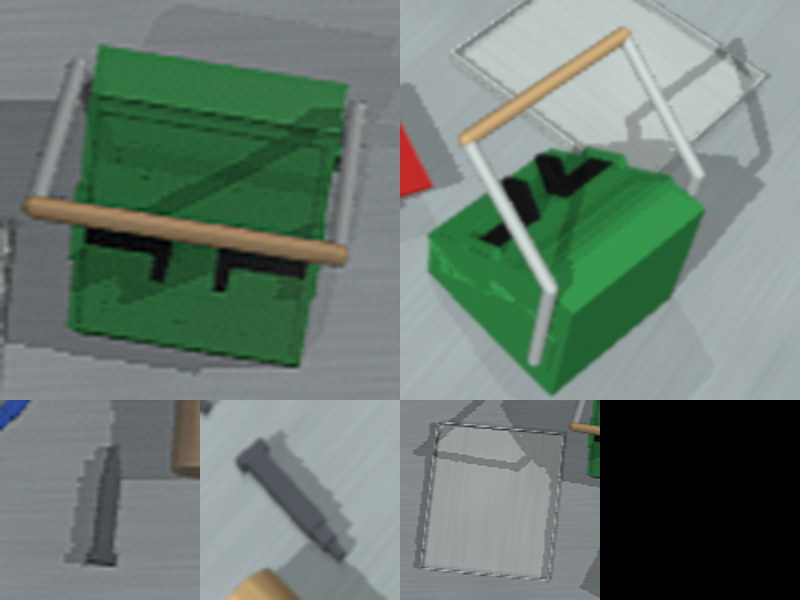

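Crop: the green cover with black tabs is at (160,255) and (222,270) under the bar, whose ends are at (33,207) and (342,255). The long grey peg has its head at (102,566), nearest the robot, and its tip at (112,445). The tray corners are clear. I'll turn these into poses now.

Run:
```python
from h import *
from scipy.optimize import least_squares
t=np.load("top0.npz");s=np.load("scene0.npz")
f=lambda X,Y,k,ox,oy:np.array([ox+(X+.5)/k-.5,oy+(Y+.5)/k-.5])
T=lambda X,Y:f(X,Y,4,220,105); S=lambda X,Y:f(X-400,Y,400/170,290,160)
obs=[(t,T(30,206),(-.05,.104,.3)),(t,T(345,255),(-.05,-.104,.3)),(s,S(629,32),(-.05,.104,.3)),(s,S(464,140),(-.05,-.104,.3)),
(t,T(68,328),(-.1,.095,.068)),(t,T(300,365),(-.1,-.095,.068)),(t,T(100,45),(.1,.095,.176)),(t,T(348,85),(.1,-.095,.176)),(s,S(551,394),(.1,-.095,0)),(s,S(703,208),(.1,.095,.176)),(s,S(577,308),(.1,-.095,.176))]
for a,b in((0,2),(1,3)): print("bar",tri(t,obs[a][1],s,obs[b][1]))
P=lambda v,l:np.array([v[0]+np.cos(v[2])*l[0]-np.sin(v[2])*l[1],v[1]+np.sin(v[2])*l[0]+np.cos(v[2])*l[1],l[2]])
r=least_squares(lambda v:np.concatenate([proj(c,P(v,l))-u for c,u,l in obs]),[.55,.05,-.15],loss="soft_l1")
print("caddy",r.x,np.degrees(r.x[2]));print(np.round(np.array([proj(c,P(r.x,l))-u for c,u,l in obs]),1).tolist())
hd=f(102,164,200/60,330,140);tp=f(112,45,200/60,330,140)
for n,z in(("h",.009),("t",.009)):pass
a=onz(t,hd,.012);b=onz(t,tp,.009);print("peg top",a,b,np.linalg.norm(b-a))
h2=f(55,57,200/70,235,320);t2=f(143,155,200/70,235,320)
a=onz(s,h2,.012);b=onz(s,t2,.009);print("peg scene",a,b,np.linalg.norm(b-a))
q=[onz(t,f(x,y,1.6,120,140),.018) for x,y in((37,23),(165,34),(150,178),(20,168))]
print("tray",np.round(q,3).tolist(),np.mean(q,0),[np.linalg.norm(q[i]-q[(i+1)%4]) for i in range(4)])
```

```text
bar (array([0.62818096, 0.1269816 , 0.30221513]), np.float64(0.004761757371782782))
bar (array([ 0.58645384, -0.08597359,  0.30365847]), np.float64(0.0018304176195608863))
caddy [ 0.65430299  0.01237567 -0.18915573] -10.83782487821811
[[0.7, 0.6], [-2.4, 0.3], [-3.2, 0.8], [0.7, -0.7], [-0.3, -0.9], [-0.0, -0.9], [-0.8, 0.3], [-0.4, -0.0], [-0.3, 1.0], [0.7, -0.5], [-2.0, 2.1]]
peg top [ 0.55760918 -0.28317153  0.012     ] [ 0.67796154 -0.29878789  0.009     ] 0.12139836348636521
peg scene [ 0.56773048 -0.28362072  0.012     ] [ 0.67762827 -0.29998912  0.009     ] 0.1111505694332722
tray [[0.696, 0.44, 0.018], [0.664, 0.172, 0.018], [0.365, 0.21, 0.018], [0.394, 0.479, 0.018]] [0.5300059  0.32520484 0.018     ] [np.float64(0.27029556827945606), np.float64(0.3013885398611058), np.float64(0.27074554093060343), np.float64(0.30486009354913035)]
```

Caddy, tray and peg all agree with the given sizes: bar at 0.302 high, tray about 0.303×0.270, peg 0.12 long. Next is the pre-approach above the cover, square to it.

```bash
cat >> h.py <<'E'
CAD=np.array([.6543,.0124,0]);YAW=-.189
Rc=R.from_euler("z",YAW); Rcov=Rc*R.from_euler("y",-np.radians(35))   # cover z leans to -x
seat=CAD+Rc.apply([-.022,0,.122])
Rtool=R.from_matrix(Rcov.as_matrix()@np.diag([1,-1,-1]))
def delta(p,Rt):
    from cell import manip
    o=manip.get_obs();R0=R.from_rotvec(o["tcp_rot"])
    d=np.r_[R0.inv().apply(np.array(p)-o["position"]),(R0.inv()*Rt).as_rotvec()]
    print("delta",np.round(d,4).tolist(),"t",round(o["t"],2),"pos",np.round(o["position"],4),"F",np.round(o["contact_force"],1),"open",round(o["opening"],3),"ff",round(o["finger_force"],1),"q",np.round(o["joint_pos"],2)); return d
def covtcp(h,dx=0,dy=0): return seat+Rcov.apply([dx,dy,h+.163])
E
python3 -c "
from h import *
print(seat,Rcov.as_matrix().round(3).tolist(),covtcp(.15));delta(covtcp(.15),Rtool)"
```

```text
[0.63269176 0.01653329 0.122     ] [[0.805, 0.188, -0.563], [-0.154, 0.982, 0.108], [0.574, 0.0, 0.819]] [0.45635929 0.0502627  0.37839459]
delta [0.4515, -0.5164, 0.0261, -0.1487, 0.5992, 0.4661] t 0.1 pos [ 0.1732 -0.5745  0.4036] F [ 0.4  0.2 -0.5] open 0.998 ff 0.0 q [-1.33  0.09  1.23 -0.    1.82 -0.06]
```

Request:
{"api": "servo_tool", "payload": {
  "deltas": [
    [0.4515, -0.5164, 0.026, -0.149, 0.599, 0.466, 0],
    [0.4515, -0.5164, 0.026, -0.149, 0.599, 0.466, 0],
    [0.4515, -0.5164, 0.026, -0.149, 0.599, 0.466, 0],
    [0.4515, -0.5164, 0.026, -0.149, 0.599, 0.466, 0],
    [0.4515, -0.5164, 0.026, -0.149, 0.599, 0.466, 0],
    [0.4515, -0.5164, 0.026, -0.149, 0.599, 0.466, 0],
    [0.4515, -0.5164, 0.026, -0.149, 0.599, 0.466, 0],
    [0.4515, -0.5164, 0.026, -0.149, 0.599, 0.466, 0],
    [0.4515, -0.5164, 0.026, -0.149, 0.599, 0.466, 0],
    [0.4515, -0.5164, 0.026, -0.149, 0.599, 0.466, 0],
    [0.4515, -0.5164, 0.026, -0.149, 0.599, 0.466, 0],
    [0.4515, -0.5164, 0.026, -0.149, 0.599, 0.466, 0],
    [0.4515, -0.5164, 0.026, -0.149, 0.599, 0.466, 0],
    [0.4515, -0.5164, 0.026, -0.149, 0.599, 0.466, 0],
    [0.4515, -0.5164, 0.026, -0.149, 0.599, 0.466, 0],
    [0.4515, -0.5164, 0.026, -0.149, 0.599, 0.466, 0],
    [0.4515, -0.5164, 0.026, -0.149, 0.599, 0.466, 0],
    [0.4515, -0.5164, 0.026, -0.149, 0.599, 0.466, 0],
    [0.4515, -0.5164, 0.026, -0.149, 0.599, 0.466, 0],
    [0.4515, -0.5164, 0.026, -0.149, 0.599, 0.466, 0]
  ]
}}

```text
t: 1.77
position: [0.4562, 0.0497, 0.3783]
tcp_rot: [2.928, -0.277, 0.923]
contact_force: [0.2, 0.6, -0.8]
opening: 1.002
finger_force: 0.0
```

Run:
```python
from h import *
from cell import manip
delta(covtcp(.15),Rtool)
r=manip.read_camera("wrist");cv2.imwrite("pics/w1.png",r["color"]);np.savez("w1.npz",**r)
for y in(.029,-.029):
  for x in(.017,-.017): print(x,y,proj(r,seat+Rcov.apply([x,y,.052])).round(1))
```

```text
delta [0.0001, -0.0006, -0.0, 0.0021, 0.0002, 0.0013] t 1.77 pos [0.4562 0.0497 0.3783] F [ 0.2  0.6 -0.8] open 1.002 ff 0.0 q [ 0.09 -0.56  1.88 -0.17  1.23  1.86]
0.017 0.029 [238.1 195.2]
-0.017 0.029 [239.3 236. ]
0.017 -0.029 [311.5 195.3]
-0.017 -0.029 [310.3 236. ]
```

View pics/w1.png

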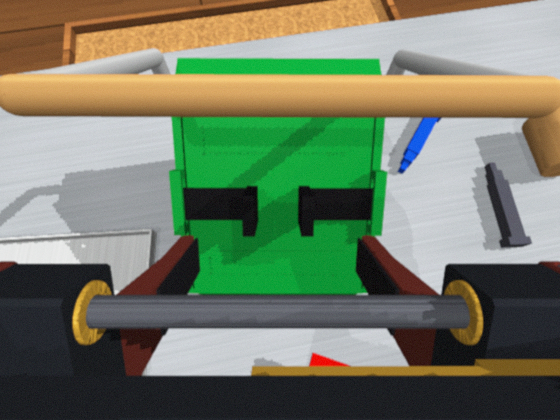

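Wrist view: the tabs are at (250,211) and (306,211), midline about 279. The gripper's own centreline (rod ends 93/464) is about 278, so it is aligned in y. I'll check the rows numerically.

Run:
```python
from h import *
r=np.load("w1.npz");g=r["color"].max(2);m=(g<70)
for v in range(180,242,4): print(v,"".join("#" if g[v,u]<30 else "+" if g[v,u]<60 else "." for u in range(180,380,2)))
print(r["intrinsics"].round(1).tolist());Rr=Rcov.as_matrix().T@r["world_from_camera"][:3,:3];print(Rr.round(3).tolist(),Rcov.inv().apply(r["world_from_camera"][:3,3]-seat).round(4))
for h in(.011,.052):print([proj(r,seat+Rcov.apply([x,y,h])).round(0).tolist() for y in(.029,.019) for x in(.017,-.017)])
```

```text
180 ....................................................................................................
184 ....................................................................................................
188 ..+++++................+++++++++++#####.....................#####..............................+....
192 ..#+######+####+#+#####################.....................###################+######+#########+...
196 ..++########+##########################.....................#########+########+#####+##+########+...
200 ..++########+##########################.....................####################################+...
204 ...#######+############################....................+####################################....
208 ...#####+##############################....................+####+#+#############################....
212 ...#########+##########################....................+####################################....
216 ...####################################....................+###################################+....
220 ...............................+#######.......
[... 169 characters left out ...]
...........................######......................+#####+.................................
232 ................................######.......................#####+.................................
236 ....................................................................................................
240 .......+#................................................................................+++........
[[311.7, 0.0, 277.3], [0.0, 311.7, 208.9], [0.0, 0.0, 1.0]]
[[0.002, -0.968, -0.251], [-1.0, -0.001, -0.005], [0.004, 0.251, -0.968]] [ 0.0683 -0.0008  0.2929]
[[243.0, 186.0], [244.0, 221.0], [254.0, 186.0], [255.0, 221.0]]
[[238.0, 195.0], [239.0, 236.0], [251.0, 195.0], [252.0, 236.0]]
```

Request:
{"api": "servo_tool", "payload": {
  "deltas": [
    [0, 0.001, 0.025, 0, 0, 0, 0],
    [0, 0.001, 0.05, 0, 0, 0, 0],
    [0, 0.001, 0.075, 0, 0, 0, 0],
    [0, 0.001, 0.09, 0, 0, 0, 0],
    [0, 0.001, 0.1, 0, 0, 0, 0],
    [0, 0.001, 0.106, 0, 0, 0, 0],
    [0, 0.001, 0.111, 0, 0, 0, 0],
    [0, 0.001, 0.111, 0, 0, 0, 0],
    [0, 0.001, 0.111, 0, 0, 0, 0]
  ],
  "newtons": 20
}}

```text
t: 2.57
position: [0.5188, 0.0369, 0.2887]
tcp_rot: [2.928, -0.277, 0.926]
contact_force: [-0.7, 0.8, 0.2]
opening: 1.002
finger_force: 0.0
```

Request:
{"api": "servo_tool", "payload": {
  "deltas": [
    [0, 0, 0, 0, 0, 0, 255],
    [0, 0, 0, 0, 0, 0, 255],
    [0, 0, 0, 0, 0, 0, 255],
    [0, 0, 0, 0, 0, 0, 255],
    [0, 0, 0, 0, 0, 0, 255],
    [0, 0, 0, 0, 0, 0, 255],
    [0, 0, 0, 0, 0, 0, 255],
    [0, 0, 0, 0, 0, 0, 255],
    [0, 0, 0, 0, 0, 0, 255],
    [0, 0, 0, 0, 0, 0, 255],
    [0, 0, 0, 0, 0, 0, 255],
    [0, 0, 0, 0, 0, 0, 255]
  ],
  "newtons": 25
}}

```text
t: 3.57
position: [0.5187, 0.0372, 0.2882]
tcp_rot: [2.928, -0.277, 0.924]
contact_force: [-5.2, 0.1, 5.3]
opening: 0.426
finger_force: 25.0
```

The opening is 37.5 mm, so both tabs are fully pressed. I'll draw the cover out along its z.

Request:
{"api": "servo_tool", "payload": {
  "deltas": [
    [0, 0, -0.005, 0, 0, 0, 255],
    [0, 0, -0.01, 0, 0, 0, 255],
    [0, 0, -0.016, 0, 0, 0, 255],
    [0, 0, -0.024, 0, 0, 0, 255],
    [0, 0, -0.034, 0, 0, 0, 255],
    [0, 0, -0.045, 0, 0, 0, 255],
    [0, 0, -0.052, 0, 0, 0, 255],
    [0, 0, -0.055, 0, 0, 0, 255],
    [0, 0, -0.055, 0, 0, 0, 255]
  ]
}}

```text
t: 4.32
position: [0.4875, 0.0433, 0.3343]
tcp_rot: [2.928, -0.276, 0.928]
contact_force: [0.2, 0.1, -2.4]
opening: 0.417
finger_force: 25.0
```

Run:
```python
from h import *
from cell import manip
r=manip.read_camera("wrist");s=manip.read_camera("scene")["color"]
im=np.hstack([cv2.resize(r["color"],(400,300)),cv2.resize(s[80:380,150:550],(400,300))]);cv2.imwrite("pics/w2.png",im)
delta(covtcp(.094),Rtool)
```

```text
delta [-0.0001, -0.0011, 0.0002, 0.0014, -0.0006, 0.0012] t 4.42 pos [0.4877 0.0432 0.3328] F [-0.6 -0.3 -4.8] open 0.42 ff 25.0 q [ 0.07 -0.47  1.91 -0.17  1.12  1.86]
```

View pics/w2.png

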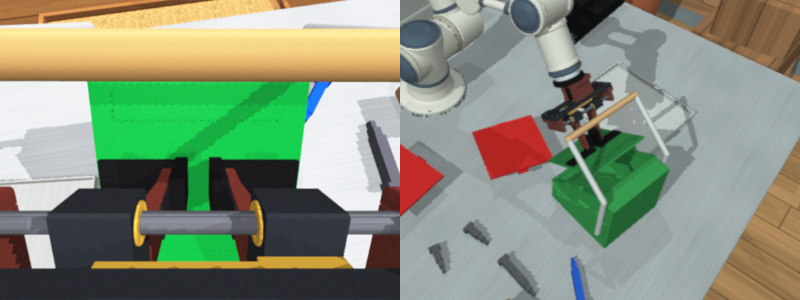

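The cover is free, drawn out under the bar with both bolts in. Next I retreat over the front, then swing to the tray.

Run:
```python
from h import *
from cell import manip
o=manip.get_obs();R0=R.from_rotvec(o["tcp_rot"])
A=o["position"]+Rc.apply([-.10,0,.02]);print(A);delta(A,R0)
Rt=R.from_matrix(R.from_euler("z",-.126).as_matrix()@np.diag([1,-1,-1]))
B=np.array([.53,.325,.325])
print("B rel A",R0.inv().apply(B-A).round(4),(R0.inv()*Rt).as_rotvec().round(4))
```

```text
[0.3894613  0.06198967 0.3527536 ]
delta [-0.0704, 0.0, -0.0738, 0.0, 0.0, 0.0] t 4.42 pos [0.4877 0.0432 0.3328] F [-0.6 -0.3 -4.8] open 0.42 ff 25.0 q [ 0.07 -0.47  1.91 -0.17  1.12  1.86]
B rel A [ 0.057  -0.2848  0.0732] [ 0.021  -0.6112 -0.0603]
```

Request:
{"api": "servo_tool", "payload": {
  "deltas": [
    [-0.014, 0, -0.014, 0, 0, 0, 255],
    [-0.028, 0, -0.029, 0, 0, 0, 255],
    [-0.042, 0, -0.044, 0, 0, 0, 255],
    [-0.056, 0, -0.059, 0, 0, 0, 255],
    [-0.066, 0, -0.07, 0, 0, 0, 255],
    [-0.07, 0, -0.074, 0, 0, 0, 255],
    [-0.07, 0, -0.074, 0, 0, 0, 255],
    [-0.07, 0, -0.074, 0, 0, 0, 255]
  ]
}}

```text
t: 5.08
position: [0.39, 0.062, 0.3529]
tcp_rot: [2.928, -0.276, 0.924]
contact_force: [0.2, 0.1, -3.5]
opening: 0.425
finger_force: 25.0
```

Run:
```python
from h import *
Rt=R.from_matrix(R.from_euler("z",-.126).as_matrix()@np.diag([1,-1,-1]))
delta([.39,.062,.353],Rtool);delta([.53,.325,.325],Rt)
```

```text
delta [-0.0, -0.0, -0.0001, 0.0013, -0.0008, 0.0013] t 5.08 pos [0.39   0.062  0.3529] F [ 0.2  0.1 -3.5] open 0.425 ff 25.0 q [ 0.15 -0.77  2.05 -0.2   1.28  1.91]
delta [0.0564, -0.2847, 0.0731, 0.0209, -0.6115, -0.0601] t 5.08 pos [0.39   0.062  0.3529] F [ 0.2  0.1 -3.5] open 0.425 ff 25.0 q [ 0.15 -0.77  2.05 -0.2   1.28  1.91]
```

Request:
{"api": "servo_tool", "payload": {
  "deltas": [
    [0, -0.025, -0.01, 0.001, -0.03, -0.003, 255],
    [0, -0.055, -0.01, 0.003, -0.09, -0.008, 255],
    [0, -0.085, -0.01, 0.006, -0.17, -0.016, 255],
    [0, -0.115, 0, 0.009, -0.26, -0.026, 255],
    [0, -0.145, 0.01, 0.012, -0.35, -0.034, 255],
    [0.01, -0.175, 0.02, 0.015, -0.44, -0.043, 255],
    [0.02, -0.205, 0.03, 0.018, -0.52, -0.051, 255],
    [0.03, -0.235, 0.045, 0.02, -0.58, -0.057, 255],
    [0.04, -0.26, 0.058, 0.021, -0.61, -0.06, 255],
    [0.05, -0.276, 0.067, 0.021, -0.6115, -0.06, 255],
    [0.055, -0.283, 0.072, 0.021, -0.6115, -0.06, 255],
    [0.0564, -0.2847, 0.073, 0.021, -0.6115, -0.06, 255],
    [0.0564, -0.2847, 0.073, 0.021, -0.6115, -0.06, 255],
    [0.0564, -0.2847, 0.073, 0.021, -0.6115, -0.06, 255]
  ]
}}

```text
t: 6.25
position: [0.5301, 0.3247, 0.3245]
tcp_rot: [3.135, -0.199, -0.001]
contact_force: [0.0, -0.3, -2.8]
opening: 0.423
finger_force: 25.0
```

Run:
```python
from h import *
from cell import manip
Rt=R.from_matrix(R.from_euler("z",-.126).as_matrix()@np.diag([1,-1,-1]))
delta([.53,.325,.325],Rt)
r=manip.read_camera("top")["color"];s=manip.read_camera("scene")["color"]
im=np.hstack([cv2.resize(r[100:300,80:347],(400,300)),cv2.resize(s[80:380,150:550],(400,300))]);cv2.imwrite("pics/w3.png",im)
```

```text
delta [-0.0002, -0.0003, -0.0005, 0.0006, 0.0009, -0.001] t 6.25 pos [0.5301 0.3247 0.3245] F [ 0.  -0.3 -2.8] open 0.423 ff 25.0 q [0.49 0.15 1.31 0.   1.68 2.19]
```

View pics/w3.png

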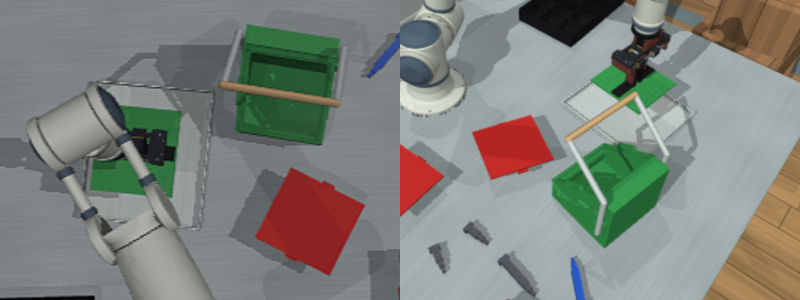

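The cover hangs level over the tray with its tabs up, and the caddy is open. I'll lower it.

Request:
{"api": "servo_tool", "payload": {
  "deltas": [
    [0, 0, 0.02, 0, 0.001, 0, 255],
    [0, 0, 0.045, 0, 0.001, 0, 255],
    [0, 0, 0.07, 0, 0.001, 0, 255],
    [0, 0, 0.09, 0, 0.001, 0, 255],
    [0, 0, 0.104, 0, 0.001, 0, 255],
    [0, 0, 0.11, 0, 0.001, 0, 255],
    [0, 0, 0.113, 0, 0.001, 0, 255],
    [0, 0, 0.114, 0, 0.001, 0, 255],
    [0, 0, 0.114, 0, 0.001, 0, 255]
  ]
}}

```text
t: 7.1
position: [0.53, 0.3251, 0.2128]
tcp_rot: [-3.134, 0.198, -0.004]
contact_force: [0.0, -0.2, -2.1]
opening: 0.42
finger_force: 25.0
```

Request:
{"api": "servo_tool", "payload": {
  "deltas": [
    [0, 0, 0.001, 0, 0, 0, 255],
    [0, 0, 0.002, 0, 0, 0, 255],
    [0, 0, 0.003, 0, 0, 0, 255],
    [0, 0, 0.004, 0, 0, 0, 255],
    [0, 0, 0.004, 0, 0, 0, 255],
    [0, 0, 0.004, 0, 0, 0, 255]
  ]
}}

```text
t: 7.6
position: [0.5297, 0.325, 0.2073]
tcp_rot: [-3.135, 0.198, -0.001]
contact_force: [0.2, 0.6, -3.3]
opening: 0.424
finger_force: 25.0
```

Request:
{"api": "servo_tool", "payload": {
  "deltas": [
    [0, 0, 0.001, 0, 0, 0, 255],
    [0, 0, 0.001, 0, 0, 0, 255],
    [0, 0, 0.002, 0, 0, 0, 255],
    [0, 0, 0.002, 0, 0, 0, 255]
  ]
}}

```text
t: 7.93
position: [0.5299, 0.325, 0.2065]
tcp_rot: [-3.135, 0.199, -0.002]
contact_force: [-0.9, -1.0, 4.2]
opening: 0.424
finger_force: 25.0
```

Request:
{"api": "servo_tool", "payload": {
  "deltas": [
    [0, 0, 0.001, 0, 0, 0, 255],
    [0, 0, 0.001, 0, 0, 0, 255],
    [0, 0, 0.001, 0, 0, 0, 255]
  ]
}}

```text
t: 8.18
position: [0.5298, 0.325, 0.2066]
tcp_rot: [-3.135, 0.199, -0.003]
contact_force: [-4.5, -3.2, 9.0]
opening: 0.428
finger_force: 25.0
```

It is seated: upward force 4 to 9 N and z no longer drops. I'll open and rise.

Request:
{"api": "servo_tool", "payload": {
  "deltas": [
    [0, 0, -0.001, 0, 0, 0, 140],
    [0, 0, -0.001, 0, 0, 0, 125],
    [0, 0, -0.001, 0, 0, 0, 110],
    [0, 0, -0.001, 0, 0, 0, 95],
    [0, 0, -0.001, 0, 0, 0, 60],
    [0, 0, -0.001, 0, 0, 0, 20],
    [0, 0, -0.001, 0, 0, 0, 0],
    [0, 0, -0.001, 0, 0, 0, 0],
    [0, 0, -0.001, 0, 0, 0, 0],
    [0, 0, -0.01, 0, 0, 0, 0],
    [0, 0, -0.03, 0, 0, 0, 0],
    [0, 0, -0.06, 0, 0, 0, 0],
    [0, 0, -0.1, 0, 0, 0, 0],
    [0, 0, -0.14, 0, 0, 0, 0],
    [0, 0, -0.18, 0, 0, 0, 0],
    [0, 0, -0.21, 0, 0, 0, 0],
    [0, 0, -0.23, 0, 0, 0, 0],
    [0, 0, -0.23, 0, 0, 0, 0]
  ]
}}

```text
t: 9.68
position: [0.529, 0.3247, 0.4418]
tcp_rot: [-3.13, 0.198, -0.015]
contact_force: [0.6, 1.3, 0.8]
opening: 1.003
finger_force: 0.0
```

The cover is down. The gripper body is wider than the bay mouth, so I will grip the peg with the tool tilted 35° and keep that tilt when placing it. Next I work out the hover over the peg, passing high over the bar.

```bash
cat >> h.py <<'E'
def tilt(yaw): return R.from_matrix((R.from_euler("z",yaw)*R.from_euler("y",-np.radians(35))).as_matrix()@np.diag([1,-1,-1]))
def gtcp(G,yaw,d=.180): return np.array(G)-tilt(yaw).apply([0,0,d])
E
python3 - <<'E'
from h import *
t=gtcp([.611,-.290,.13],-.13);print(t)
delta([.50,.0,.57],tilt(-.13));delta(t,tilt(-.13))
E
```

```text
[ 0.50862742 -0.27661608  0.27744737]
delta [0.0134, 0.3249, -0.1301, -0.0072, 0.6014, 0.0015] t 9.68 pos [0.529  0.3247 0.4418] F [0.6 1.3 0.8] open 1.003 ff 0.0 q [ 0.5   0.15  1.1  -0.    1.88  2.19]
delta [0.0541, 0.6001, 0.1611, -0.0072, 0.6014, 0.0015] t 9.68 pos [0.529  0.3247 0.4418] F [0.6 1.3 0.8] open 1.003 ff 0.0 q [ 0.5   0.15  1.1  -0.    1.88  2.19]
```

Request:
{"api": "servo_tool", "payload": {
  "deltas": [
    [0, 0, -0.04, 0, 0, 0, 0],
    [0, 0.01, -0.08, 0, 0, 0, 0],
    [0.0, 0.04, -0.11, 0, 0, 0, 0],
    [0.0, 0.075, -0.13, 0, 0, 0, 0],
    [0.005, 0.115, -0.13, 0, 0, 0, 0],
    [0.01, 0.155, -0.13, 0, 0, 0, 0],
    [0.015, 0.195, -0.13, 0, 0, 0, 0],
    [0.02, 0.235, -0.13, 0, 0, 0, 0],
    [0.025, 0.275, -0.13, 0, 0.02, 0, 0],
    [0.03, 0.315, -0.13, 0, 0.06, 0, 0],
    [0.035, 0.355, -0.13, -0.001, 0.12, 0, 0],
    [0.04, 0.395, -0.13, -0.002, 0.2, 0, 0],
    [0.045, 0.435, -0.125, -0.003, 0.28, 0, 0],
    [0.05, 0.475, -0.115, -0.004, 0.36, 0, 0],
    [0.052, 0.51, -0.1, -0.005, 0.43, 0, 0],
    [0.054, 0.54, -0.075, -0.006, 0.5, 0, 0],
    [0.054, 0.565, -0.045, -0.007, 0.56, 0, 0],
    [0.054, 0.585, -0.01, -0.007, 0.59, 0, 0],
    [0.054, 0.597, 0.028, -0.007, 0.601, 0.0015, 0],
    [0.054, 0.6, 0.066, -0.007, 0.601, 0.0015, 0]
  ]
}}

```text
t: 11.35
position: [0.5062, -0.2789, 0.3651]
tcp_rot: [2.952, -0.194, 0.914]
contact_force: [-0.5, -0.4, -0.9]
opening: 1.002
finger_force: 0.0
```

Run:
```python
from h import *
from cell import manip
delta(gtcp([.611,-.290,.13],-.13),tilt(-.13))
r=manip.read_camera("wrist");np.savez("w4.npz",**r);t=manip.read_camera("top");np.savez("top4.npz",**t)
im=np.hstack([cv2.resize(r["color"],(400,300)),cv2.resize(t["color"][100:300,80:347],(400,300))]);cv2.imwrite("pics/w4.png",im)
for p in([.558,-.283,.009],[.678,-.2995,.009],[.618,-.291,.018]):print(proj(r,np.array(p)))
```

```text
delta [-0.0479, -0.0031, 0.0735, 0.0068, 0.0098, 0.0007] t 11.35 pos [ 0.5062 -0.2789  0.3651] F [-0.5 -0.4 -0.9] open 1.002 ff 0.0 q [-0.64 -0.21  1.64  0.3   1.18  1.02]
[271.7577656  336.80094234]
[272.63034254 232.64366372]
[271.9523323  280.92106297]
```

View pics/w4.png

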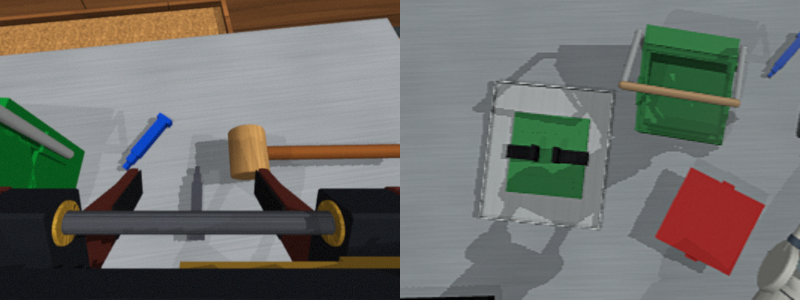

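The cover lies flat in the tray with tabs up. In the wrist view the peg's tip is at about (276,232) full scale, under the gripper; I'll measure its centreline.

Run:
```python
from h import *
r=np.load("w4.npz");c=r["color"].astype(int)
for v in list(range(228,298,6))+list(range(326,352,4)): print(v,"".join("#" if c[v,u].max()<80 else "+" if c[v,u].max()<110 else "." for u in range(230,320)), c[v,276])
```

```text
228 .............................................++++++++++.+++.+++..+...+.....+..+++++++++... [104 103 100]
234 ...........................................++####++..+++.+....++..++++..+.++....+.++...... [72 64 63]
240 ................................+...++....++#####++.......+...+.............+...+....+...+ [72 65 60]
246 .........................................+#+++#+##+++.........................++++++.++.++ [78 68 69]
252 ........................................++++++++++++..+.......................++++..++..+. [83 74 70]
258 ......................................++##+#+#+#++##++.................................... [83 73 75]
264 ......................................+##+##+++++##++..................................... [83 75 71]
270 .....................................+++#++##++#++#++..................................... [80 71 73]
276 .....................................+++#+####+++++++..................................... [80 73 74]
282 .....................................++##+####++####+..................................... [81 71 68]
288 .................................
[... 228 characters left out ...]
######################################### [52 47 47]
330 ...............................+++++####################+................................. [71 64 65]
334 ...............................++#+#####################+................................. [64 57 55]
338 .......................................................................................... [157 153 148]
342 .......................................................................................... [156 151 148]
346 .......................................................................................... [152 147 145]
350 .......................................................................................... [152 147 143]
```

Request:
{"api": "servo_tool", "payload": {
  "deltas": [
    [-0.017, -0.001, 0.025, 0.007, 0.01, 0, 0],
    [-0.035, -0.003, 0.05, 0.007, 0.01, 0, 0],
    [-0.052, -0.003, 0.076, 0.007, 0.01, 0, 0],
    [-0.064, -0.003, 0.093, 0.007, 0.01, 0, 0],
    [-0.078, -0.003, 0.113, 0.007, 0.01, 0, 0],
    [-0.092, -0.003, 0.133, 0.007, 0.01, 0, 0],
    [-0.104, -0.003, 0.151, 0.007, 0.01, 0, 0],
    [-0.112, -0.003, 0.162, 0.007, 0.01, 0, 0],
    [-0.116, -0.003, 0.168, 0.007, 0.01, 0, 0],
    [-0.117, -0.003, 0.17, 0.007, 0.01, 0, 0],
    [-0.117, -0.003, 0.17, 0.007, 0.01, 0, 0],
    [-0.117, -0.003, 0.17, 0.007, 0.01, 0, 0]
  ]
}}

```text
t: 12.45
position: [0.5083, -0.2756, 0.1639]
tcp_rot: [2.952, -0.185, 0.936]
contact_force: [-0.7, 0.6, 0.6]
opening: 1.004
finger_force: 0.0
```

```bash
python3 -c "
from h import *
delta(gtcp([.606,-.290,.009],-.13),tilt(-.13))"
```

```text
delta [-0.008, 0.0016, 0.0035, -0.0012, -0.0035, 0.0043] t 12.45 pos [ 0.5083 -0.2756  0.1639] F [-0.7  0.6  0.6] open 1.004 ff 0.0 q [-0.64 -0.08  1.9   0.4   0.82  0.86]
```

Request:
{"api": "servo_tool", "payload": {
  "deltas": [
    [-0.004, 0, 0.0015, 0, -0.002, 0.004, 0],
    [-0.007, 0, 0.003, 0, -0.003, 0.004, 0],
    [-0.008, 0, 0.0035, 0, -0.003, 0.004, 0],
    [-0.008, 0, 0.0035, 0, -0.003, 0.004, 0],
    [-0.008, 0, 0.0035, 0, -0.003, 0.004, 255],
    [-0.008, 0, 0.0035, 0, -0.003, 0.004, 255],
    [-0.008, 0, 0.0035, 0, -0.003, 0.004, 255],
    [-0.008, 0, 0.0035, 0, -0.003, 0.004, 255],
    [-0.008, 0, 0.0035, 0, -0.003, 0.004, 255],
    [-0.008, 0, 0.0035, 0, -0.003, 0.004, 255],
    [-0.008, 0, 0.0035, 0, -0.003, 0.004, 255],
    [-0.008, 0, 0.0035, 0, -0.003, 0.004, 255],
    [-0.008, 0, 0.0035, 0, -0.003, 0.004, 255],
    [-0.008, 0, 0.0035, 0, -0.003, 0.004, 255],
    [-0.008, 0, 0.0035, 0, -0.003, 0.004, 255],
    [-0.008, 0, 0.0035, 0, -0.003, 0.004, 255]
  ],
  "newtons": 50
}}

```text
t: 13.78
position: [0.5033, -0.275, 0.1551]
tcp_rot: [2.955, -0.192, 0.931]
contact_force: [0.0, -0.8, 5.2]
opening: 0.199
finger_force: 53.0
```

Run:
```python
from h import *
from cell import manip
delta(gtcp([.606,-.290,.009],-.13),tilt(-.13))
o=manip.get_obs();R0=R.from_rotvec(o["tcp_rot"])
L=o["position"]+[0,0,.17]
P1=gtcp(CAD+Rc.apply([-.12,-.0015,.18]),YAW);P2=gtcp(CAD+Rc.apply([-.037,-.0015,.125]),YAW)
w=P1.copy();w[1]=-.24;w[0]=P1[0]
for n,p,q in(("lift",L,R0),("w",w,R0),("P1",P1,tilt(YAW)),("P2",P2,tilt(YAW))): print(n,p.round(3),R0.inv().apply(p-o["position"]).round(4),(R0.inv()*q).as_rotvec().round(4))
```

```text
delta [0.0012, 0.0015, -0.0008, -0.0012, 0.0006, -0.0005] t 13.78 pos [ 0.5033 -0.275   0.1551] F [ 0.  -0.8  5.2] open 0.199 ff 53.0 q [-0.64 -0.08  1.91  0.4   0.81  0.85]
lift [ 0.503 -0.275  0.325] [ 0.0974 -0.0002 -0.1393] [0. 0. 0.]
w [ 0.435 -0.24   0.327] [ 0.0393 -0.0261 -0.1827] [0. 0. 0.]
P1 [0.435 0.053 0.327] [ 0.0081 -0.3165 -0.2041] [-0.0351  0.0007  0.0479]
P2 [0.516 0.037 0.272] [ 0.0444 -0.3115 -0.1116] [-0.0351  0.0007  0.0479]
```

The opening is 17.5 mm, so the peg is held. I'll lift it and carry it round to the front of the caddy.

Request:
{"api": "servo_tool", "payload": {
  "deltas": [
    [0.01, 0, -0.014, 0, 0, 0, 255],
    [0.026, 0, -0.037, 0, 0, 0, 255],
    [0.042, 0, -0.06, 0, 0, 0, 255],
    [0.058, 0, -0.084, 0, 0, 0, 255],
    [0.074, 0, -0.106, 0, 0, 0, 255],
    [0.085, -0.002, -0.126, 0, 0, 0, 255],
    [0.08, -0.008, -0.145, 0, 0, 0, 255],
    [0.062, -0.015, -0.163, 0, 0, 0, 255],
    [0.047, -0.022, -0.177, -0.001, 0, 0.002, 255],
    [0.039, -0.04, -0.184, -0.004, 0, 0.006, 255],
    [0.036, -0.07, -0.187, -0.008, 0, 0.011, 255],
    [0.033, -0.105, -0.19, -0.012, 0, 0.017, 255],
    [0.029, -0.14, -0.192, -0.016, 0, 0.022, 255],
    [0.025, -0.175, -0.195, -0.02, 0, 0.028, 255],
    [0.021, -0.21, -0.197, -0.024, 0, 0.034, 255],
    [0.016, -0.245, -0.2, -0.028, 0.001, 0.04, 255],
    [0.012, -0.28, -0.202, -0.032, 0.001, 0.045, 255],
    [0.009, -0.305, -0.203, -0.035, 0.001, 0.048, 255],
    [0.008, -0.316, -0.204, -0.035, 0.001, 0.048, 255],
    [0.008, -0.3165, -0.204, -0.035, 0.001, 0.048, 255]
  ]
}}

```text
t: 15.45
position: [0.4339, 0.0554, 0.3238]
tcp_rot: [2.936, -0.271, 0.913]
contact_force: [-0.1, -0.2, -4.1]
opening: 0.2
finger_force: 49.8
```

Run:
```python
from h import *
from cell import manip
for p in([-.12,-.0015,.18],[-.037,-.0015,.125],[-.037,-.0015,.038]): delta(gtcp(CAD+Rc.apply(p),YAW),tilt(YAW))
r=manip.read_camera("wrist")["color"];t=manip.read_camera("scene")["color"]
im=np.hstack([cv2.resize(r,(400,300)),cv2.resize(t[130:330,230:497],(400,300))]);cv2.imwrite("pics/w5.png",im)
```

```text
delta [0.0031, 0.0024, -0.0022, -0.0023, 0.0081, 0.0041] t 15.45 pos [0.4339 0.0554 0.3238] F [-0.1 -0.2 -4.1] open 0.2 ff 49.8 q [ 0.11 -0.63  2.02 -0.18  1.17  1.89]
delta [0.0403, 0.0027, 0.0901, -0.0023, 0.0081, 0.0041] t 15.45 pos [0.4339 0.0554 0.3238] F [-0.1 -0.2 -4.1] open 0.2 ff 49.8 q [ 0.11 -0.63  2.02 -0.18  1.17  1.89]
delta [-0.009, 0.0027, 0.1618, -0.0023, 0.0081, 0.0041] t 15.45 pos [0.4339 0.0554 0.3238] F [-0.1 -0.2 -4.1] open 0.2 ff 49.8 q [ 0.11 -0.63  2.02 -0.18  1.17  1.89]
```

View pics/w5.png

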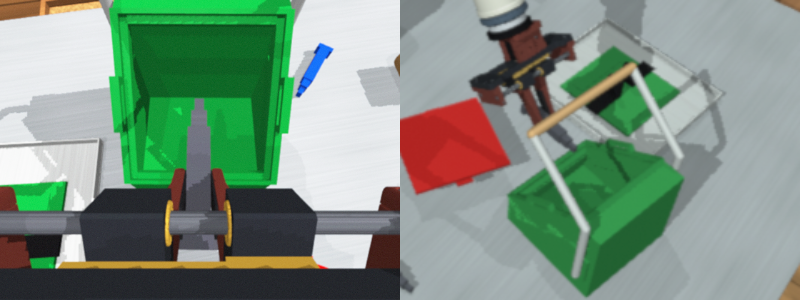

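The wrist view shows the peg centred on the open bay, tip at (200,97), the bay between x=125 and x=275. I'll move in under the bar, then straight down.

Request:
{"api": "servo_tool", "payload": {
  "deltas": [
    [0.008, 0.001, 0.016, -0.001, 0.004, 0.002, 255],
    [0.018, 0.002, 0.04, -0.002, 0.008, 0.004, 255],
    [0.028, 0.002, 0.063, -0.002, 0.008, 0.004, 255],
    [0.036, 0.002, 0.08, -0.002, 0.008, 0.004, 255],
    [0.04, 0.002, 0.088, -0.002, 0.008, 0.004, 255],
    [0.04, 0.002, 0.09, -0.002, 0.008, 0.004, 255],
    [0.034, 0.002, 0.1, -0.002, 0.008, 0.004, 255],
    [0.023, 0.002, 0.115, -0.002, 0.008, 0.004, 255],
    [0.012, 0.002, 0.131, -0.002, 0.008, 0.004, 255],
    [0.006, 0.002, 0.14, -0.002, 0.008, 0.004, 255],
    [0.002, 0.002, 0.145, -0.002, 0.008, 0.004, 255],
    [0.002, 0.002, 0.145, -0.002, 0.008, 0.004, 255],
    [0.002, 0.002, 0.145, -0.002, 0.008, 0.004, 255]
  ]
}}

```text
t: 16.63
position: [0.5174, 0.0352, 0.2097]
tcp_rot: [2.926, -0.284, 0.934]
contact_force: [-0.3, 0.6, -2.4]
opening: 0.202
finger_force: 49.8
```

Run:
```python
from h import *
delta(gtcp(CAD+Rc.apply([-.037,-.0015,.038]),YAW),tilt(YAW))
```

```text
delta [-0.0152, -0.0018, 0.0189, 0.0011, -0.0073, -0.0041] t 16.63 pos [0.5174 0.0352 0.2097] F [-0.3  0.6 -2.4] open 0.202 ff 49.8 q [ 0.05 -0.32  2.02 -0.18  0.85  1.89]
```

Request:
{"api": "servo_tool", "payload": {
  "deltas": [
    [-0.003, -0.001, 0.004, 0, -0.003, -0.002, 255],
    [-0.006, -0.001, 0.008, 0, -0.006, -0.004, 255],
    [-0.009, -0.001, 0.011, 0, -0.007, -0.004, 255],
    [-0.011, -0.001, 0.0135, 0, -0.007, -0.004, 255],
    [-0.011, -0.001, 0.0135, 0, -0.007, -0.004, 255]
  ]
}}

```text
t: 17.05
position: [0.5161, 0.0365, 0.1907]
tcp_rot: [2.93, -0.278, 0.92]
contact_force: [-0.1, -0.5, -3.9]
opening: 0.199
finger_force: 49.8
```

Request:
{"api": "servo_tool", "payload": {
  "deltas": [
    [-0.001, 0, 0.001, 0, 0, 0, 255],
    [-0.002, 0, 0.0025, 0, 0, 0, 255],
    [-0.003, 0, 0.004, 0, 0, 0, 255],
    [-0.004, 0, 0.0055, 0, 0, 0, 255],
    [-0.004, 0, 0.0055, 0, 0, 0, 255]
  ]
}}

```text
t: 17.47
position: [0.5162, 0.0365, 0.1846]
tcp_rot: [2.929, -0.278, 0.922]
contact_force: [0.1, -0.0, -3.8]
opening: 0.199
finger_force: 49.8
```

No contact yet; I'll go a few mm further, watching the force.

Request:
{"api": "servo_tool", "payload": {
  "deltas": [
    [-0.0006, 0, 0.0008, 0, 0, 0, 255],
    [-0.0011, 0, 0.0016, 0, 0, 0, 255],
    [-0.0017, 0, 0.0025, 0, 0, 0, 255],
    [-0.0017, 0, 0.0025, 0, 0, 0, 255]
  ]
}}

```text
t: 17.8
position: [0.5163, 0.0365, 0.1818]
tcp_rot: [2.929, -0.278, 0.923]
contact_force: [-0.3, -1.4, -3.1]
opening: 0.2
finger_force: 49.8
```

Request:
{"api": "servo_tool", "payload": {
  "deltas": [
    [-0.0006, 0, 0.0008, 0, 0, 0, 255],
    [-0.0011, 0, 0.0016, 0, 0, 0, 255],
    [-0.0017, 0, 0.0025, 0, 0, 0, 255],
    [-0.0017, 0, 0.0025, 0, 0, 0, 255]
  ]
}}

```text
t: 18.13
position: [0.5163, 0.0365, 0.1787]
tcp_rot: [2.929, -0.278, 0.922]
contact_force: [-0.2, -0.4, -4.2]
opening: 0.198
finger_force: 49.8
```

Request:
{"api": "servo_tool", "payload": {
  "deltas": [
    [-0.0006, 0, 0.0008, 0, 0, 0, 255],
    [-0.0011, 0, 0.0016, 0, 0, 0, 255],
    [-0.0017, 0, 0.0025, 0, 0, 0, 255],
    [-0.0017, 0, 0.0025, 0, 0, 0, 255]
  ]
}}

```text
t: 18.47
position: [0.5164, 0.0365, 0.1756]
tcp_rot: [2.929, -0.278, 0.922]
contact_force: [0.3, -0.5, -3.1]
opening: 0.2
finger_force: 49.8
```

Request:
{"api": "servo_tool", "payload": {
  "deltas": [
    [0, 0, 0, 0, 0, 0, 120],
    [0, 0, 0, 0, 0, 0, 120],
    [0, 0, 0, 0, 0, 0, 120],
    [0, 0, 0, 0, 0, 0, 120],
    [0, 0, 0, 0, 0, 0, 120],
    [0, 0, 0, 0, 0, 0, 120],
    [0.011, 0, -0.016, 0, 0, 0, 120],
    [0.023, 0, -0.033, 0, 0, 0, 120],
    [0.034, 0, -0.049, 0, 0, 0, 120],
    [0.046, 0, -0.066, 0, 0, 0, 120],
    [0.04, 0, -0.1, 0, 0, 0, 120],
    [0.03, 0, -0.135, 0, 0, 0, 120],
    [0.02, 0, -0.16, 0, 0, 0, 120],
    [0.015, 0, -0.18, 0, 0, 0, 120],
    [0.015, 0, -0.18, 0, 0, 0, 120],
    [0.015, 0, -0.18, 0, 0, 0, 120]
  ]
}}

```text
t: 19.8
position: [0.4271, 0.0539, 0.3333]
tcp_rot: [2.928, -0.278, 0.929]
contact_force: [-0.1, -0.2, 0.8]
opening: 0.528
finger_force: 0.0
```

Run:
```python
from h import *
from cell import manip
r=manip.read_camera("wrist")["color"];t=manip.read_camera("scene")["color"]
im=np.hstack([cv2.resize(r,(400,300)),cv2.resize(t[130:430,180:560],(400,300))]);cv2.imwrite("pics/w6.png",im)
```

```text
(no output)
```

View pics/w6.png

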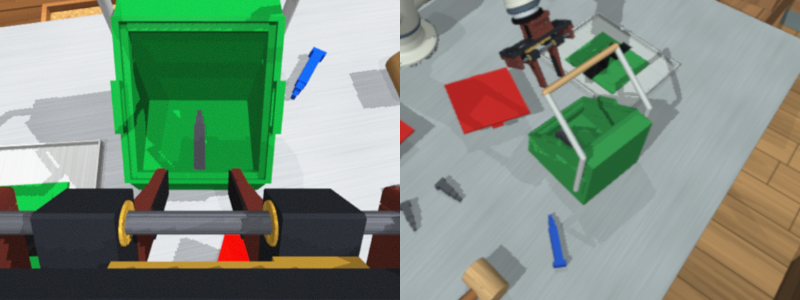

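The peg lies in the bay, tip (199,110), head (199,168). I'll check that it is flat by casting both ends onto the floor plane.

Run:
```python
from h import *
from cell import manip
r=manip.read_camera("wrist");c=r["color"].astype(int)
m=((c.max(2)-c.min(2)<35)&(c.max(2)<110)).astype(np.uint8);m[:, :250]=0;m[:,310:]=0;m[:120]=0;m[250:]=0
n,l,st,ce=cv2.connectedComponentsWithStats(m);k=1+np.argmax(st[1:,4]);x,y,w,h,a=st[k];print(x,y,w,h,a)
f=lambda p:Rc.inv().apply(p-CAD).round(4)
us=lambda v:np.where(l[v]==k)[0]
for v,z in((y,.017),(y+h,.026),(y+h,.008)):
    vv=min(v,y+h-1);print(v,us(vv).min(),us(vv).max(),f(onz(r,[us(vv).mean(),v],z)))
for v in range(y,y+h,10):print(v,us(v).min(),us(v).max(),end="; ")
```

```text
271 152 15 84 1119
152 276 280 [ 0.0373 -0.0047  0.017 ]
236 271 285 [-0.0725 -0.0045  0.026 ]
236 271 285 [-0.0675 -0.0046  0.008 ]
152 276 280; 162 274 283; 172 271 285; 182 271 285; 192 271 285; 202 271 285; 212 271 285; 222 271 285; 232 271 285;
```

Run:
```python
from h import *
from cell import manip
r=manip.read_camera("wrist")
P=lambda x,y,z:proj(r,CAD+Rc.apply([x,y,z])).round(1)
for n,x,z in(("tip",.0373,.017),("taper",.0073,.026),("mid",-.03,.026),("front",-.07,.026)):
    print(n,P(x,-.0136,z)-P(x,.0044,z),P(x,-.0046,z))
# same with front end propped to rim height 75mm
x,z=-.066,.075;print("propped front",P(x,-.0136,z)-P(x,.0044,z),P(x,-.0046,z))
print("rim",P(-.091,0,.072))
```

```text
tip [14.6  0. ] [277.7 151.5]
taper [15.4  0. ] [277.8 169.9]
mid [15.9  0. ] [277.9 199.3]
front [16.5  0. ] [278.  233.4]
propped front [19.1  0. ] [278.3 215.1]
rim [273.3 241.7]
```

The peg's width stays constant towards the front (15 px, where 19 px would mean it was propped up) and the taper row matches the floor plane. It lies flat, and the head is only hidden by the front rim. I'm handing in.

```bash
python3 -c "
from cell import manip
print(manip.close_job())"
```

```text
the job is handed in; nothing more can be done
None
```

The job is handed in (no verdict came back): the green cover lies flat in the tray with its tabs up, and the long peg lies flat on the caddy floor, released about 11 mm above it because the gripper body would not fit lower; I did not touch the short pegs or the mallet.

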